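# Clamp a paint tin in the shaker to the set mark

### The job

Stand the small paint tin upright on the shaker's rubber bed between the two jaws and let go of it. Then turn the clamp knob clockwise so that the jaws close on the tin and push the sprung jaw back, until the tip of the brass pointer lies over the black set mark on the gauge, and let go with the tin still held there. Set the tin down gently, never run the pointer right past the mark to the pin at the end of the dial, and leave the other things on the bench alone.

Things in the scene. Friction and masses are not known exactly. Their poses are not given: they have to be found in the camera images.
- tin: the small paint tin: an upright plain metal cylinder, 56 mm in diameter, 75 mm tall, paper band round its middle, 0.18 to 0.35 kg, loose on the bench. Origin at the centre of its underside, z up.
- shaker: grey bench shaker, fixed: base 160 mm (x) by 380 mm (y), top 45 mm above the bench. Its y axis is the clamping direction: the knob's gear housing (90 x 80 mm, y = +95 to +175 mm, top 100 mm above the bench) at the +y end, the gauge head at the -y end, the bed between. Origin on the bench under the middle of the bed, z up.
- bed: black rubber bed plate of the shaker, 120 x 120 x 6 mm, on which the tin must stand; its top is 51 mm above the bench. Origin at the centre of its underside; axes as the shaker's.
- driven_jaw: flat aluminium jaw, 50 mm wide (shaker's x), 58 to 94 mm above the bench, moved along the shaker's -y by the knob, 10 mm per radian. It carries a square pad that meets the tin and is screwed out by an unknown amount: the pad's face lies 47 to 61 mm on the +y side of this body's origin (shaker axes). At the start there is 9 to 34 mm more room along y than the tin needs.
- sprung_jaw: shallow V-shaped aluminium jaw about 46 mm wide, on a spring in the gauge head, spanning 58 to 94 mm above the bench. Its origin is the place of the axis of a tin that rests against it, at 45 mm above the bench; axes as the shaker's. It yields along the shaker's -y: about 3 N to start and 0.5 N per mm more, at most 18 mm. Pushed back by x mm it turns the pointer by 0.05 x rad.
- seat (a point): point on top of the bed, 51 mm above the bench, where the axis of the tin stands when it just touches the unloaded sprung jaw. It belongs to the gauge head, which is bolted at differing places along the slots in the base; when the jaws press, the tin ends 8 to 12 mm farther along the shaker's -y.
- gauge: gauge head at the -y end of the shaker: a dark block with a white dial plate 130 mm (x) by 100 mm (y) on it, the plate's top 100 mm above the bench. The sprung jaw comes out of it, the pointer turns on it. Axes as the shaker's; origin on top of the shaker's base (45 mm above the bench) under the seat. Fixed.
- knob_grip (a point): centre of the bar of the black clamp knob, 130 mm above the bench. Bar 60 mm long (this point's x), 16 mm thick (y), 36 mm tall, its top 14 mm above this point, on a disc 68 mm in diameter whose top is 22 mm below it. Turns about the vertical, clockwise from above closes the jaws; stiff (0.13 N m, up to 0.25 under load), stays where left. 1.6 to 4.8 rad are needed, so regrasp.
- pointer (a joint): angle of the brass pointer, rad: 0 with the sprung jaw at rest, growing (clockwise from above) as the sprung jaw is pushed back. The set mark lies between 0.4 and 0.6; the pin at the end of the dial is at 0.74, beyond which the tin is dented.
- pointer_tip (a point): tip of the brass pointer over the white dial, 80 mm from its pivot, 106 mm above the bench.
- mark (a point): point 5 mm above the middle of the black set mark, at the height of the pointer's tip, so that the tip comes here. The mark is a bar on the dial 12 mm wide across the tip's path and 26 mm long, fixed at a different place on the dial each time.
- tub: clear plastic mixing tub, 96 mm in diameter, 85 mm tall, to be left alone. Origin at the centre of its underside.
- hardener: jar of hardener with white cap, 60 mm in diameter, 130 mm tall, to be left alone. Origin at the centre of its underside.
- tin_lid: loose lid of a bigger tin lying on the bench, 84 mm in diameter, 7 mm thick, to be left alone. Origin at the centre of its underside.
- screwdriver: screwdriver lying on the bench, to be left alone. Origin at its underside.
There are look-alikes about, which are no part of the job. Several things have the shape of the tin; the one meant has the colours described above.

How it is judged:
By the outcome, as a careful person would: the job done as asked, in the order asked, and still so for the second after the job is handed in, with the robot touching nothing.
It also fails if it takes over 67 s, if anything falls off the work surface, if the arm or the gripper's body presses on something with over 40 N, if the wrist force passes 120 N, or if a joint passes its speed limit or range.

### The arm

A 7-joint arm with a two-finger parallel gripper is mounted at the origin on the work surface. World frame = base frame: x ahead of the robot, y to its left, z up, the work surface at z = 0. Lengths are in mm, angles in rad, forces in N, time in s.
With the tool pointing down it reaches from about 400 to 925 mm from the base axis. Payload 4.1 kg.
Tool frame: the origin (TCP) lies at the very end of the fingers, on their centre line; the grasp point (between the pads) lies 19 mm behind it; z points along the fingers, y is the line along which they close (so a half turn about z gives the same grasp; the last joint's range is limited). The gripper opens to 85 mm and grips with 20 to 120 N. Pads are 22 mm wide; open, the fingers measure 114 mm over their backs; the gripper's body (76 mm by 85 mm) begins 54 mm behind the grasp point. The pads swing forward as they close: fully open they stand 13 mm farther back than shut.
Start: joints at [1.146, 0.398, 0.045, 1.537, -0.019, 1.207, -0.051], TCP at [208.081, -615.829, 231.347] pointing down, gripper open.
Joint ranges: [-2.82, 2.82], [-0.49, 2.23], [-1.37, 1.46], [0, 2.46], [-1.36, 4.5], [0.23, 2], [-2.94, 2.94]. Speed limits (rad/s): [2.57, 2.57, 3.14, 3.14, 3.14, 3.14, 3.14].

### API

Orientations are given as a unit quaternion [x, y, z, w].
In Python, from cell import arm gives the robot as it stands. The module is installed in compiled form; this text tells all that it offers.
- The arm moves only by the shell command python3 -m handwheel 'ROWS' [FORCE]. ROWS is JSON, a list that holds one entry, the list of rows, each a list of 5 numbers: the opening, from 0 (shut) to 1 (fully open), then the shift along the tool's x, y, z in mm, then the turn about the tool's z in degrees. A call has 1 to 5 rows; each row shifts and turns the commanded pose from where the row before left it, along the tool's axes as they then stand; what a row does not reach is not made up. A row lasts 1/10 s, in which the tool goes at most 50 mm and 8.59 degrees, less where a joint would pass 70% of its speed; a pose out of reach is approached as far as the arm can. A call is refused whole if a number of a shift passes 50 or a number of a turn 8.59, either way. A call with a gripper value outside its range is refused whole. The fingers move at their own pace and stop on an object; FORCE is the grip in N (left out, the last holds). Time passes only in rows, so rows that do not move let the fingers close. It gives the time, the measured TCP pose, the force, the opening and the grip force at its end, in the units of the state.
- arm.sense(): the state, without advancing time (a new reading comes with each control period).
- arm.read_camera(name): name is "scene" or "top"; returns (picture, depth): 400x640x3 uint8, red, green, blue; 400x640 float32, mm along the optical axis (not along the pixel's ray), 0 where there is no reading.
- arm.camera_model(name): a dict with "fx", "fy", "cx", "cy" (pixels), "view" (4x4, takes a point from world to camera coordinates). Camera axes: x right, y up, looking along -z (the intrinsics and any distortion apply to the point x, -y, -z); pixel columns grow to the right and rows downward; lengths in mm; the calibration is good to about 2 mm. A picture is of the moment at which its call begins. camera_model takes no time and is no camera call.
- arm.close_job(): hands the job in; it is judged then, once.
The state is a dict: "clock": time; "joints": joint angles; "qd": joint speeds; "joint_torque": joint torques, N m; "tool_pos": TCP position; "orientation": TCP orientation; "contact_force": force on the tool from outside, world axes, zero at the start; "wrist_torque": the same for the moment, N m; "finger_gap": opening from 0.0 (shut) to 1.0 (fully open); "finger_force": force on a finger pad.
Only numpy, scipy, OpenCV 4.12 (cv2) and the standard library are available. Lean on these libraries where they do the work, as an engineer would, in place of code of your own. Each camera call takes 0.05 s, during which the arm holds its last target. There are 200 camera calls.

## Working session

There is one attempt and no reset: what is moved stays moved. The work goes in short steps, Python scripts to look and compute and a shell command to move; the robot and the scene stay as the last step left them, time stands still between calls to the robot, and variables do not carry over. Pictures are saved under pics/ and viewed, at most 10 in all, crops included, and the job is handed in when it is done.

```bash
mkdir -p pics; cat > h.py <<'E'
import numpy as np, cv2
from cell import arm
def grab(n):
    im,d=arm.read_camera(n); im=np.array(im); d=np.array(d)
    return im,d
def cam(n):
    m=arm.camera_model(n); V=np.array(m['view']); return m,V
def ray(n,u,v):
    m,V=cam(n); R,t=V[:3,:3],V[:3,3]
    p=np.array([(u-m['cx'])/m['fx'],-(v-m['cy'])/m['fy'],-1.]); 
    return -R.T@t, R.T@p
def onz(n,u,v,z):
    o,d=ray(n,u,v); return o+d*(z-o[2])/d[2]
def at(n,u,v,dep):
    o,d=ray(n,u,v); return o+d*dep
def proj(n,P):
    m,V=cam(n); c=V[:3,:3]@np.array(P,float)+V[:3,3]
    return m['cx']+m['fx']*c[0]/-c[2], m['cy']+m['fy']*c[1]/c[2]
E
python3 - <<'E'
from h import *
for n in('top','scene'):
    im,d=grab(n); cv2.imwrite(f'pics/{n}0.png',im[...,::-1]); np.save(n+'0.npy',d); np.save(n+'im0.npy',im)
    m=arm.camera_model(n); print(m.keys(),{k:m[k] for k in m if k!='view'}); print(np.round(m['view'],3))
print(arm.sense())
E
```

```text
dict_keys(['fx', 'fy', 'cx', 'cy', 'view']) {'fx': 372.1848622626439, 'fy': 372.1848622626439, 'cx': 311.6217508693406, 'cy': 200.135606465628}
[[-0.00000e+00 -1.00000e+00  5.00000e-03 -6.23380e+01]
 [ 9.92000e-01  1.00000e-03  1.29000e-01 -5.69910e+02]
 [-1.29000e-01  5.00000e-03  9.92000e-01 -8.04885e+02]
 [ 0.00000e+00  0.00000e+00  0.00000e+00  1.00000e+00]]
dict_keys(['fx', 'fy', 'cx', 'cy', 'view']) {'fx': 466.9911208900386, 'fy': 466.9911208900386, 'cx': 318.4243060885075, 'cy': 200.41661716579492}
[[-8.530000e-01  5.220000e-01  4.000000e-03  5.275930e+02]
 [-4.440000e-01 -7.290000e-01  5.210000e-01  1.290180e+02]
 [ 2.750000e-01  4.430000e-01  8.530000e-01 -1.399197e+03]
 [ 0.000000e+00  0.000000e+00  0.000000e+00  1.000000e+00]]
{'clock': 0.1, 'joints': array([ 1.14595206,  0.39909527,  0.04502806,  1.5377325 , -0.01871   ,
        1.20689122, -0.05072281]), 'qd': array([ 0.00115321, -0.0013587 ,  0.00178742, -0.0038279 ,  0.00103341,
        0.00024507, -0.00048926]), 'joint_torque': array([ 3.53670126e-03, -4.76261258e+01,  1.36995826e+00, -2.54952568e+01,
        1.19781168e-02,  4.99099944e-03,  1.60786925e-05]), 'tool_pos': array([ 207.9251627 , -615.26064825,  230.39144996]), 'orientation': array([ 9.86749566e-01,  1.62248472e-01, -1.90028669e-04, -8.30996101e-04]), 'contact_force': array([ 0.18421887,  0.06453212, -0.72454171]), 'wrist_torque': array([0.02957808, 0.02681199, 0.00303655]), 'finger_force': 0.0, 'finger_gap': 0.9980053417466325}
```

View pics/top0.png

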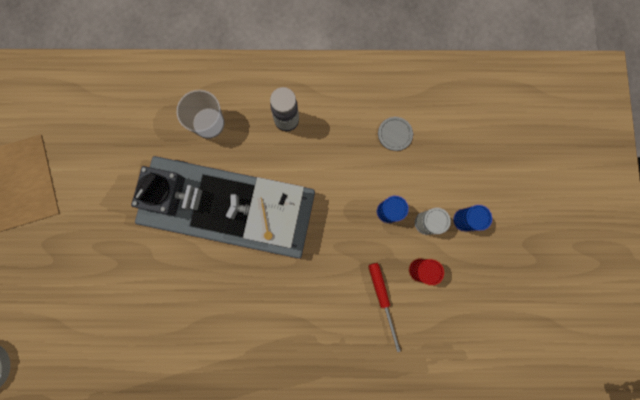

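View pics/scene0.png

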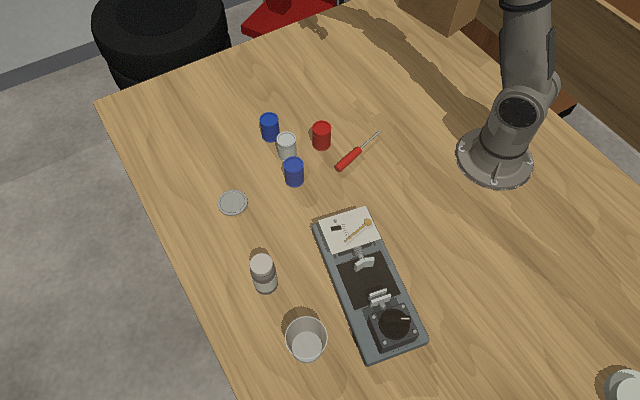

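The top view shows the shaker at about (225,205), with the knob at (155,190), V jaw at (235,205) and dial at (275,212). Tin-shaped things: blue (393,209), blue (473,218), red (427,271), and plain metal with a pale band (435,221). There is also a pale object at the left edge (0,365). The plain metal one at (435,221) fits the description. I'll confirm it in a crop and measure.

```bash
python3 - <<'E'
from h import *
t=np.load('topim0.npy'); s=np.load('sceneim0.npy'); d=np.load('top0.npy')
a=cv2.resize(s[100:200,240:340],(400,400),interpolation=cv2.INTER_CUBIC)
b=cv2.resize(t[180:300,360:500],None,fx=2.8,fy=2.8,interpolation=cv2.INTER_CUBIC)
b=cv2.copyMakeBorder(b,0,64,0,0,cv2.BORDER_CONSTANT)
c=cv2.resize(t[150:260,125:320],None,fx=4,fy=4,interpolation=cv2.INTER_CUBIC)
cv2.imwrite('pics/c1.png',np.hstack([a,b])[...,::-1]); cv2.imwrite('pics/c2.png',c[...,::-1])
# world map from depth
m,V=cam('top'); vv,uu=np.mgrid[:400,:640]
C=np.stack([(uu-m['cx'])/m['fx']*d,-(vv-m['cy'])/m['fy']*d,-d],-1)
W=(C-V[:3,3])@V[:3,:3]; np.save('W0.npy',W)
def rep(n,msk):
    p=W[msk]; (x,y),r=cv2.minEnclosingCircle(p[:,:2].astype(np.float32)); print(n,len(p),'c',round(x),round(y),'r',round(r,1),'z',np.round(np.percentile(p[:,2],[5,50,95])))
z=W[...,2]; ok=d>0
top=((z>66)&(z<90)&ok).astype(np.uint8)
n,l,st,ce=cv2.connectedComponentsWithStats(top)
for i in range(1,n):
    if st[i,4]>60: print(np.round(ce[i])); rep(i,l==i)
for (u,v) in [(155,190),(270,230),(300,185),(225,205),(435,221),(284,97),(200,110)]: print(u,v,np.round(W[v,u]))
E
```

```text
[196. 109.]
1 515 c 762 188 r 48.2 z [68. 81. 88.]
[285. 119.]
2 108 c 759 -2 r 28.1 z [67. 78. 89.]
[177. 196.]
4 214 c 576 232 r 44.3 z [69. 82. 89.]
[190. 198.]
5 89 c 570 202 r 25.0 z [67. 80. 89.]
[197. 199.]
6 75 c 566 186 r 21.8 z [68. 78. 90.]
[241. 209.]
7 150 c 547 95 r 25.8 z [73. 83. 88.]
[395. 208.]
8 526 c 547 -241 r 27.8 z [70. 73. 77.]
[478. 217.]
9 552 c 528 -422 r 28.4 z [70. 73. 77.]
[436. 221.]
11 543 c 521 -330 r 28.1 z [71. 73. 77.]
[430. 272.]
16 565 c 411 -313 r 28.2 z [71. 73. 77.]
155 190 [582. 262. 108.]
270 230 [499.  24. 102.]
300 185 [611. -35.   2.]
225 205 [557. 130.  51.]
435 221 [ 520. -327.   73.]
284 97 [774.  -4. 131.]
200 110 [793. 207.   9.]
```

View pics/c1.png

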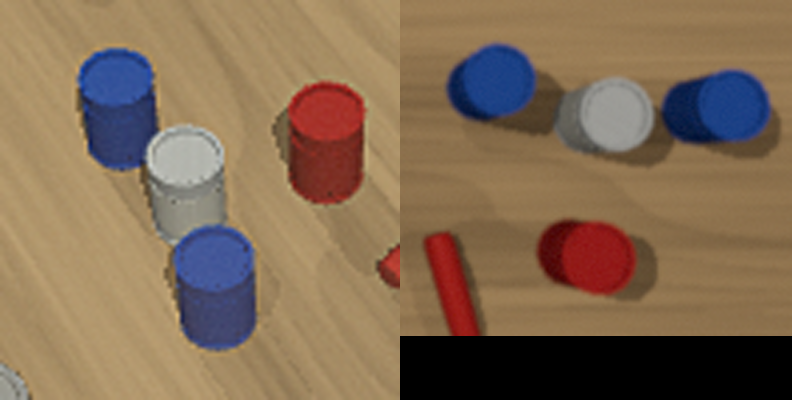

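View pics/c2.png

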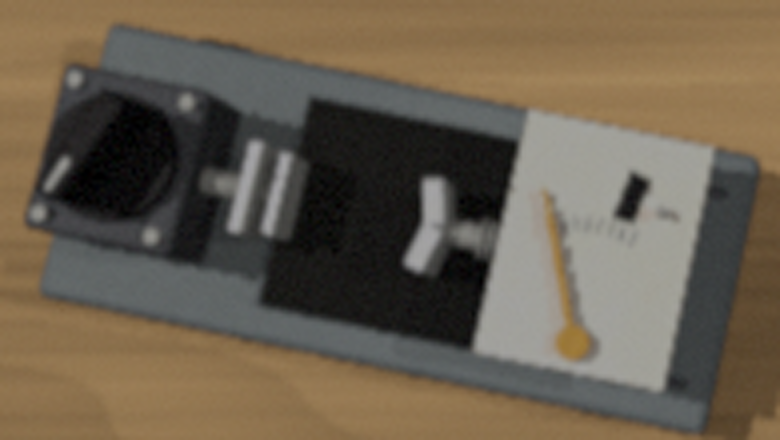

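The crop confirms it: the plain metal tin with a pale paper band stands between the two blue look-alikes, with red to the side. Next I'll measure the shaker frame, jaws, knob bar, pointer and mark.

```bash
cat >> h.py <<'E'
def wmap(n,d):
    m,V=cam(n); vv,uu=np.mgrid[:400,:640]
    C=np.stack([(uu-m['cx'])/m['fx']*d,-(vv-m['cy'])/m['fy']*d,-d],-1)
    return (C-V[:3,3])@V[:3,:3]
def tool():
    from scipy.spatial.transform import Rotation as R
    s=arm.sense(); return s,R.from_quat(s['orientation']).as_matrix()
def go(P,ydir=None):
    "shift in tool axes to world P, then cw turn (deg) that brings tool y on to world heading ydir (deg), mod 180"
    s,Rm=tool(); v=Rm.T@(np.array(P)-s['tool_pos']); a=np.degrees(np.arctan2(Rm[1,1],Rm[0,1]))
    tr=None if ydir is None else ((a-ydir+90)%180-90)
    print('t',round(s['clock'],2),'pos',np.round(s['tool_pos'],1),'yhead',round(a,1),'shift',np.round(v,1),'turn+',tr,'F',np.round(s['contact_force'],1),'gap',round(s['finger_gap'],3),'gf',round(s['finger_force'],1),'q7',round(s['joints'][6],2),'tilt',np.round(Rm[:,2],3))
E
python3 - <<'E'
from h import *
t=np.load('topim0.npy'); d=np.load('top0.npy'); W=np.load('W0.npy'); s=np.load('sceneim0.npy')
x,y,z=W[...,0],W[...,1],W[...,2]
hsv=cv2.cvtColor(t,cv2.COLOR_RGB2HSV).astype(int)
reg=np.zeros(z.shape,bool); reg[150:262,125:325]=1
base=reg&(z>38)&(z<57)
r=cv2.minAreaRect(W[base][:,:2].astype(np.float32)); print('base',r)
dial=reg&(z>96)&(z<106)&(hsv[...,1]<40)&(hsv[...,2]>130)
dial[:, :245]=0
rd=cv2.minAreaRect(W[dial][:,:2].astype(np.float32)); print('dial',rd, dial.sum())
hs=reg&(z>92)&(z<112); hs[:,210:]=0
print('hous',cv2.minAreaRect(W[hs][:,:2].astype(np.float32)))
bar=reg&(z>130)&(z<152)
print('bar',bar.sum(),cv2.minAreaRect(W[bar][:,:2].astype(np.float32)), np.median(z[bar]))
disc=reg&(z>103)&(z<113); disc[:,200:]=0
print('disc',disc.sum())
E
```

```text
base ((555.6082763671875, 131.39337158203125), (378.7882995605469, 161.0022735595703), 78.18006896972656)
dial ((536.9085693359375, 18.076133728027344), (99.18804168701172, 128.99295043945312), 78.26317596435547) 2596
hous ((579.052490234375, 245.7969970703125), (127.797119140625, 89.9399642944336), 78.142578125)
bar 325 ((583.708740234375, 267.8714599609375), (16.86385726928711, 59.6767692565918), 58.24232482910156) 144.4579796775651
disc 561
```

```bash
cat >> h.py <<'E'
C0=np.array([555.6,131.4]); th=np.radians(78.2); Y=np.array([np.cos(th),np.sin(th)]); X=np.array([Y[1],-Y[0]])
def sh(p): q=np.asarray(p)[...,:2]-C0; return np.stack([q@X,q@Y],-1)
def unsh(a,b): return C0+a*X+b*Y
def pointer(im,pv=None):
    "brass mask, mark mask on dial -> tip,pivot,mark in shaker frame and px"
    h=cv2.cvtColor(im,cv2.COLOR_RGB2HSV).astype(int); reg=np.zeros(h.shape[:2],bool); reg[172:250,245:316]=1
    br=reg&(h[...,1]>80)&(h[...,0]>8)&(h[...,0]<30)&(h[...,2]>90)
    n,l,st,ce=cv2.connectedComponentsWithStats(br.astype(np.uint8)); i=1+np.argmax(st[1:,4]); br=l==i
    v,u=np.nonzero(br); P=np.array([sh(onz('top',a,b,106)) for a,b in zip(u,v)])
    dk=reg&(h[...,2]<60)
    return P,dk
E
python3 - <<'E'
from h import *
W=np.load('W0.npy'); t=np.load('topim0.npy'); z=W[...,2]; S=sh(W)
reg=np.zeros(z.shape,bool); reg[170:245,170:260]=1
j=reg&(z>70)&(z<98)
for lo in range(-30,30,4):
    k=j&(S[...,0]>=lo)&(S[...,0]<lo+4)
    yy=np.sort(S[...,1][k]); 
    g=np.split(yy,np.nonzero(np.diff(yy)>6)[0]+1) if len(yy) else []
    print(lo,[(round(a.min(),1),round(a.max(),1),len(a)) for a in g])
P,dk=pointer(t)
c,_,vt=np.linalg.svd(P-P.mean(0)); ax=vt[0]*np.sign(vt[0][0]); q=(P-P.mean(0))@ax
print('brass n',len(P),'axis ang',np.degrees(np.arctan2(ax[1],ax[0])),'ends',P[q.argmax()],P[q.argmin()])
n,l,st,ce=cv2.connectedComponentsWithStats(dk.astype(np.uint8))
for i in range(1,n):
    if st[i,4]>8: print(st[i],ce[i],sh(onz('top',*ce[i],101)))
E
```

```text
-30 [(np.float64(99.4), np.float64(101.1), 8)]
-26 [(np.float64(-28.6), np.float64(-21.2), 8), (np.float64(54.3), np.float64(59.4), 3), (np.float64(68.3), np.float64(75.4), 13), (np.float64(100.1), np.float64(101.1), 9)]
-22 [(np.float64(-79.0), np.float64(-79.0), 1), (np.float64(-29.4), np.float64(-18.9), 14), (np.float64(52.9), np.float64(58.7), 12), (np.float64(68.4), np.float64(75.7), 15), (np.float64(99.2), np.float64(101.3), 10)]
-18 [(np.float64(-68.0), np.float64(-68.0), 1), (np.float64(-30.2), np.float64(-20.0), 15), (np.float64(53.1), np.float64(58.9), 12), (np.float64(68.2), np.float64(75.1), 14), (np.float64(99.7), np.float64(101.2), 8)]
-14 [(np.float64(-59.0), np.float64(-52.7), 3), (np.float64(-32.0), np.float64(-21.3), 15), (np.float64(52.9), np.float64(59.9), 13), (np.float64(68.6), np.float64(75.6), 14), (np.float64(99.4), np.float64(101.0), 8)]
-10 [(np.float64(-61.3), np.float64(-22.4), 28), (np.float64(53.3), np.float64(58.3), 12), (np.float64(68.5), np.float64(75.3), 13), (np.float64(82.3), np.float64(101.0), 16)]
-6 [(np.float64(-60.8), np.float64(-23.2), 37), 
[... 1071 characters left out ...]
np.float64(-19.1), 7), (np.float64(69.5), np.float64(73.5), 7), (np.float64(99.4), np.float64(101.7), 11)]
26 [(np.float64(100.0), np.float64(101.3), 10)]
brass n 791 axis ang 78.37846229986619 ends [ 74.31989027 -39.43375939] [   3.77747019 -203.73881379]
[245 183   9  23 156] [248.17948718 193.18589744] [ 32.5588271  -55.09543236]
[280 194   7  11  40] [282.625 199.125] [  35.08473335 -128.26296463]
[302 196   5   4  16] [304.25  197.625] [  47.43734714 -171.80397486]
[308 208   3   7   9] [309.33333333 211.22222222] [  21.6747167 -188.0579194]
[245 214   2  10  16] [245.375 217.75 ] [-18.80438498 -61.03363816]
[292 244   5   4  17] [294.11764706 245.41176471] [ -53.8226949  -171.92577575]
```

```bash
cat >> h.py <<'E'
def pointer(im,show=True):
    h=cv2.cvtColor(im,cv2.COLOR_RGB2HSV).astype(int)
    v,u=np.mgrid[165:255,240:318]; u=u.ravel(); v=v.ravel()
    P=np.array([sh(onz('top',a,b,106)) for a,b in zip(u,v)]); hh=h[v,u]
    D=sh([536.9,18.1]); ins=(abs(P[:,0]-D[0])<60)&(abs(P[:,1]-D[1])<46)
    br=ins&(hh[:,1]>90)&(hh[:,0]>8)&(hh[:,0]<32)
    dk=ins&(hh[:,2]<60)
    return P[br],P[dk],np.c_[u,v][br]
def angle(P):
    r=P[P[:,0]<np.quantile(P[:,0],.2)].mean(0)
    _,_,vt=np.linalg.svd(P-P.mean(0)); ax=vt[0]*np.sign(vt[0][0]); q=(P-P.mean(0))@ax
    return ax,P.mean(0),q
E
python3 - <<'E'
from h import *
t=np.load('topim0.npy'); P,M,px=pointer(t); ax,c,q=angle(P)
print(len(P),len(M),'axis',ax,'ang cw from shaker x',-np.arctan2(ax[1],ax[0]),'tip',c+ax*q.max(),'butt',c+ax*q.min())
print('mark',M.mean(0),M.min(0),M.max(0),cv2.minAreaRect(M.astype(np.float32)))
print('dial c',sh([536.9,18.1]))
go([521,-330,190],-11.8)
E
```

```text
Traceback (most recent call last):
  File "h.py", line 45, in pointer
    P=np.array([sh(onz('top',a,b,106)) for a,b in zip(u,v)]); hh=h[v,u]
                   ~~~^^^^^^^^^^^^^^^
  File "h.py", line 13, in onz
    o,d=ray(n,u,v); return o+d*(z-o[2])/d[2]
        ~~~^^^^^^^
  File "h.py", line 9, in ray
    m,V=cam(n); R,t=V[:3,:3],V[:3,3]
        ~~~^^^
  File "h.py", line 7, in cam
    m=arm.camera_model(n); V=np.array(m['view']); return m,V
ValueError: time passes only in moves, steps and waits
```

```bash
sed -i 's/^def cam(n):/import functools\n@functools.lru_cache\ndef cam(n):/' h.py
python3 - <<'E'
from h import *
t=np.load('topim0.npy'); P,M,px=pointer(t); ax,c,q=angle(P)
print(len(P),len(M),'axis',ax,'ang cw from shaker x',-np.arctan2(ax[1],ax[0]),'tip',c+ax*q.max(),'butt',c+ax*q.min())
print('mark',M.mean(0),cv2.minAreaRect(M.astype(np.float32)))
print('dial c',sh([536.9,18.1]))
go([521,-330,190],-11.8)
E
```

```text
120 40 axis [0.9207509  0.39015097] ang cw from shaker x -0.4007955467945335 tip [ 25.78634959 -85.31906863] butt [ -51.9479147 -118.2575086]
mark [  34.51749937 -128.75681471] ((34.28973388671875, -128.64292907714844), (7.935558319091797, 20.840784072875977), 79.23937225341797)
dial c [   4.8645825  -114.72975132]
t 0.1 pos [ 207.9 -615.3  230.4] yhead -71.3 shift [ 387.9 -169.9   40.6] turn+ -59.52513882964827 F [ 0.2  0.1 -0.7] gap 0.998 gf 0.0 q7 -0.05 tilt [-0.001  0.002 -1.   ]
```

```bash
python3 -m handwheel '[[[1,38.8,-17,4,0],[1,38.8,-17,4,0],[1,38.8,-17,4,0],[1,38.8,-17,4,0],[1,38.8,-17,4,0]]]' 40
python3 -m handwheel '[[[1,38.8,-17,4,0],[1,38.8,-17,4,0],[1,38.8,-17,4,0],[1,38.8,-17,4,0],[1,38.8,-17,4,0]]]'
python3 -m handwheel '[[[1,0,0,0,-8.5],[1,0,0,0,-8.5],[1,0,0,0,-8.5],[1,0,0,0,-8.5],[1,0,0,0,-8.5]]]'
python3 -m handwheel '[[[1,0,0,0,-8.5],[1,0,0,0,-8.5],[1,0,0,0,0]]]'
python3 -c "
from h import *
go([521,-330,36],-11.8)"
```

```text
clock: 0.6
tool_pos: [365.5, -471.7, 210.8]
orientation: [0.987, 0.162, -0.0, -0.0]
contact_force: [-0.1, -0.1, 0.0]
finger_gap: 1.0
finger_force: 0.0
clock: 1.1
tool_pos: [522.0, -329.2, 190.7]
orientation: [0.987, 0.162, -0.0, -0.0]
contact_force: [1.8, 0.1, -0.1]
finger_gap: 1.0
finger_force: 0.0
clock: 1.6
tool_pos: [520.9, -330.4, 190.7]
orientation: [0.859, 0.511, -0.0, -0.0]
contact_force: [0.1, -0.2, -1.1]
finger_gap: 1.001
finger_force: 0.0
clock: 1.9
tool_pos: [520.8, -330.5, 190.8]
orientation: [0.776, 0.63, -0.0, -0.001]
contact_force: [0.2, -0.1, 0.1]
finger_gap: 0.998
finger_force: 0.0
t 1.9 pos [ 520.8 -330.5  190.8] yhead -11.8 shift [  0.4   0.2 154.8] turn+ -0.049778192794548204 F [ 0.2 -0.1  0.1] gap 0.998 gf 0.0 q7 0.18 tilt [-0.001  0.001 -1.   ]
```

```bash
python3 -m handwheel '[[[1,0,0,40,0],[1,0,0,40,0],[1,0,0,30,0],[1,0,0,25,0],[1,0,0,20,0]]]'
python3 -m handwheel '[[[0,0,0,0,0],[0,0,0,0,0],[0,0,0,0,0],[0,0,0,0,0],[0,0,0,0,0]]]' 40
python3 -c "
from h import *
go([521,-330,36],-11.8)
im,d=grab('scene'); cv2.imwrite('pics/g1.png',cv2.resize(im[60:260,220:420],(600,600))[...,::-1])"
```

```text
clock: 2.4
tool_pos: [520.2, -330.1, 34.2]
orientation: [0.777, 0.629, -0.001, -0.001]
contact_force: [0.5, -0.9, 0.2]
finger_gap: 0.998
finger_force: 0.0
clock: 2.9
tool_pos: [521.5, -330.8, 37.1]
orientation: [0.776, 0.63, 0.0, 0.001]
contact_force: [-0.6, 0.5, -1.2]
finger_gap: 0.645
finger_force: 42.9
t 2.9 pos [ 521.5 -330.8   37.1] yhead -11.9 shift [ 0.7 -0.7  1.1] turn+ -0.05580098556437463 F [-0.6  0.5 -1.2] gap 0.645 gf 42.9 q7 0.12 tilt [ 0.001 -0.001 -1.   ]
```

View pics/g1.png

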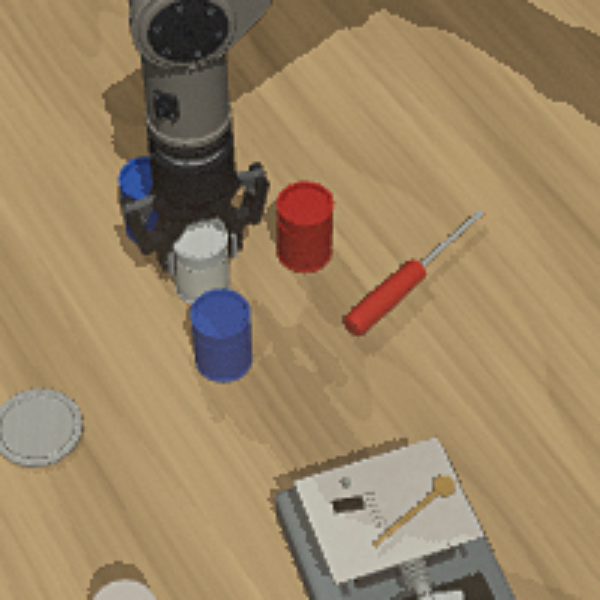

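The picture shows the tin at (200,250) held between the fingers, clear of the blue and red ones. Lifting and carrying it over.

```bash
python3 -m handwheel '[[[0,0,0,-10,0],[0,0,0,-30,0],[0,0,0,-40,0],[0,0,0,-40,0],[0,0,0,0,0]]]' 40
python3 -c "
from h import *
print(unsh(0,9)); go([*unsh(0,9),157],-11.8)"
```

```text
clock: 3.45
tool_pos: [525.5, -332.6, 163.8]
orientation: [0.776, 0.63, 0.002, 0.006]
contact_force: [0.9, 0.4, -2.1]
finger_gap: 0.643
finger_force: 43.3
[557.44046447 140.2098065 ]
t 3.45 pos [ 525.5 -332.6  163.8] yhead -11.8 shift [469.3 -65.8   3.9] turn+ -0.04354863567577638 F [ 0.9  0.4 -2.1] gap 0.643 gf 43.3 q7 0.17 tilt [ 0.012 -0.007 -1.   ]
```

```bash
python3 -m handwheel '[[[0,20,-3,0,0],[0,38,-5,0,0],[0,42,-5,0,0],[0,42,-5,0,0],[0,42,-5,0,0]]]'
python3 -m handwheel '[[[0,42,-5,0,0],[0,42,-5,0,0],[0,42,-5,0,0],[0,42,-5,0,0],[0,42,-5,0,0]]]'
python3 -m handwheel '[[[0,38,-5,0,0],[0,24,-4,0,0],[0,12,-3,0,0],[0,0,0,0,0],[0,0,0,0,0]]]'
python3 -c "
from h import *
go([*unsh(0,9),88],-11.8)"
```

```text
clock: 3.95
tool_pos: [535.9, -144.1, 156.1]
orientation: [0.776, 0.63, -0.0, -0.0]
contact_force: [0.8, -0.7, -2.5]
finger_gap: 0.645
finger_force: 43.3
clock: 4.45
tool_pos: [554.5, 66.4, 156.2]
orientation: [0.776, 0.63, -0.0, 0.0]
contact_force: [0.9, -0.3, -2.5]
finger_gap: 0.645
finger_force: 43.3
clock: 4.95
tool_pos: [558.4, 137.7, 155.9]
orientation: [0.777, 0.63, -0.001, 0.001]
contact_force: [0.3, -1.1, -2.2]
finger_gap: 0.643
finger_force: 43.3
t 4.95 pos [558.4 137.7 155.9] yhead -11.9 shift [ 2.4 -1.4 67.9] turn+ -0.12228655602689287 F [ 0.3 -1.1 -2.2] gap 0.643 gf 43.3 q7 -0.71 tilt [-0.001 -0.002 -1.   ]
```

```bash
python3 -m handwheel '[[[0,4,-1.4,0,0],[0,0,0,20,0],[0,0,0,20,0],[0,0,0,12,0],[0,0,0,6,0]]]'
python3 -m handwheel '[[[0,0,0,3,0],[0,0,0,2,0],[0,0,0,1,0],[0,0,0,0,0],[0,0,0,0,0]]]'
python3 -c "
from h import *
go([*unsh(0,11),88],-11.8)"
```

```text
clock: 5.45
tool_pos: [557.3, 142.6, 97.0]
orientation: [0.777, 0.63, -0.001, -0.0]
contact_force: [-0.7, -0.5, -2.2]
finger_gap: 0.646
finger_force: 43.3
clock: 5.95
tool_pos: [558.2, 144.1, 92.7]
orientation: [0.776, 0.63, 0.0, 0.0]
contact_force: [0.7, -0.6, -3.5]
finger_gap: 0.641
finger_force: 43.3
t 5.95 pos [558.2 144.1  92.7] yhead -11.8 shift [-2.   0.   4.7] turn+ -0.02709950461091637 F [ 0.7 -0.6 -3.5] gap 0.641 gf 43.3 q7 -0.76 tilt [ 0.001  0.    -1.   ]
```

```bash
for i in 1; do python3 -m handwheel '[[[0,0,0,1,0],[0,0,0,0.5,0],[0,0,0,0.5,0],[0,0,0,0,0],[0,0,0,0,0]]]'; python3 -m handwheel '[[[0,0,0,0.5,0],[0,0,0,0.5,0],[0,0,0,0,0],[0,0,0,0,0]]]'|sed -n '1,4p';done; python3 -m handwheel '[[[0,0,0,0.5,0],[0,0,0,0.5,0],[0,0,0,0,0],[0,0,0,0,0]]]'|sed -n '1,4p'
```

```text
clock: 6.45
tool_pos: [557.8, 144.0, 90.2]
orientation: [0.776, 0.63, -0.0, 0.0]
contact_force: [-0.9, -0.7, -2.3]
finger_gap: 0.646
finger_force: 43.3
clock: 6.85
tool_pos: [557.9, 144.0, 89.2]
orientation: [0.776, 0.63, -0.0, 0.0]
contact_force: [0.1, -0.4, -2.7]
clock: 7.25
tool_pos: [557.9, 144.0, 88.2]
orientation: [0.776, 0.63, -0.0, 0.0]
contact_force: [-0.0, 0.1, -3.2]
```

```bash
python3 -m handwheel '[[[0,0,0,0.5,0],[0,0,0,0,0],[0,0,0,0,0]]]'|sed -n '1,4p'; python3 -m handwheel '[[[0,0,0,0.5,0],[0,0,0,0,0],[0,0,0,0,0]]]'|sed -n '1,4p'; python3 -m handwheel '[[[0,0,0,0.5,0],[0,0,0,0,0],[0,0,0,0,0]]]'|sed -n '1,4p'
```

```text
clock: 7.55
tool_pos: [558.0, 144.0, 88.1]
orientation: [0.776, 0.63, 0.0, 0.0]
contact_force: [-0.6, -1.1, 0.9]
clock: 7.85
tool_pos: [558.0, 144.0, 88.0]
orientation: [0.776, 0.63, -0.0, 0.0]
contact_force: [-2.0, -1.1, 5.1]
clock: 8.15
tool_pos: [558.0, 144.0, 88.0]
orientation: [0.776, 0.63, -0.0, 0.0]
contact_force: [-4.8, -0.4, 7.4]
```

```bash
python3 -m handwheel '[[[0,0,0,-0.8,0],[0.7,0,0,0,0],[0.75,0,0,0,0],[1,0,0,0,0],[1,0,0,0,0]]]'
python3 -m handwheel '[[[1,0,0,-15,0],[1,0,0,-35,0],[1,0,0,-45,0],[1,0,0,-45,0],[1,0,0,0,0]]]'
python3 - <<'E'
from h import *
K=[583.7,267.9]
go([*K,126],58.2)
im,d=grab('top'); cv2.imwrite('pics/p1.png',cv2.resize(im[140:270,120:330],None,fx=3.5,fy=3.5)[...,::-1])
im,d=grab('scene'); cv2.imwrite('pics/p2.png',cv2.resize(im[180:380,280:480],(600,600))[...,::-1])
E
```

```text
clock: 8.65
tool_pos: [558.0, 144.0, 87.4]
orientation: [0.776, 0.63, 0.0, 0.0]
contact_force: [-0.3, 0.6, 0.7]
finger_gap: 0.999
finger_force: 0.0
clock: 9.15
tool_pos: [562.1, 146.1, 235.9]
orientation: [0.776, 0.63, 0.007, 0.003]
contact_force: [0.3, 0.6, 0.4]
finger_gap: 1.001
finger_force: 0.0
t 9.15 pos [562.1 146.1 235.9] yhead -11.8 shift [122.9  -5.3 110.7] turn+ -70.02850568628716 F [0.3 0.6 0.4] gap 1.001 gf 0.0 q7 -0.68 tilt [ 0.014  0.004 -1.   ]
```

View pics/p2.png

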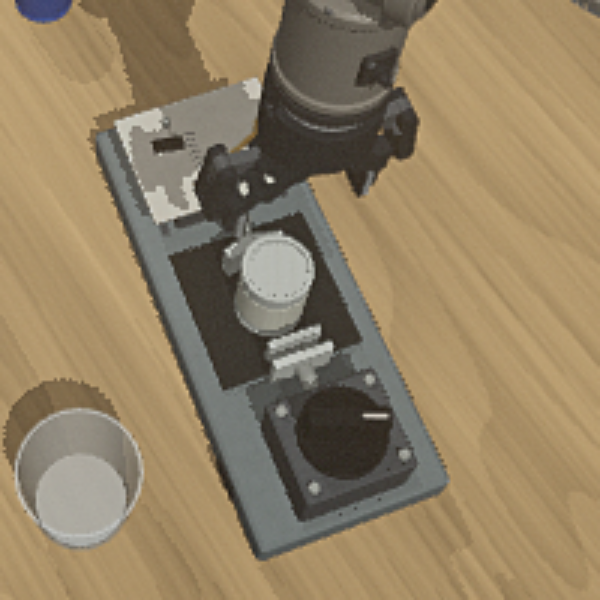

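Tin stands upright on the bed at (275,285) in the crop, between the V jaw and the pad, released. On to the knob.

```bash
python3 -m handwheel '[[[1,42,0,0,-8.5],[1,0,0,0,0]]]'|grep pos; python3 -c "
from h import *
go([583.7,267.9,190],58.2)"
```

```text
tool_pos: [565.1, 190.9, 226.8]
t 9.45 pos [565.1 190.9 226.8] yhead -2.8 shift [77.6 14.8 37.1] turn+ -61.0376711664224 F [-1.   0.2 -0.8] gap 1.003 gf 0.0 q7 -0.61 tilt [-0.002  0.005 -1.   ]
```

```bash
python3 -m handwheel '[[[1,38,7,18,0],[1,38,7,18,0],[1,0,0,0,-8.5],[1,0,0,0,-8.5],[1,0,0,0,0]]]'|grep pos; python3 -c "
from h import *
go([583.7,267.9,190],58.2); print(arm.sense()['joints'])"
```

```text
tool_pos: [583.8, 260.1, 189.8]
t 9.95 pos [583.8 260.1 189.8] yhead 13.7 shift [ 7.6  1.7 -0.2] turn+ -44.50029075183775 F [ 0.2  0.  -0.1] gap 1.002 gf 0.0 q7 -0.48 tilt [-0.003 -0.001 -1.   ]
[-0.03179413  0.47176918 -0.62400673  1.59591311  0.29092521  1.17207378
 -0.47956277]
```

```bash
python3 -m handwheel '[[[1,7.6,1.7,0,0],[1,0,0,0,-8.5],[1,0,0,0,-8.5],[1,0,0,0,-8.5],[1,0,0,0,-8.5]]]'|grep pos;  python3 -m handwheel '[[[1,0,0,0,-8.5],[1,0,0,0,-2],[1,0,0,0,0],[1,0,0,0,0]]]'|grep pos; python3 -c "
from h import *
go([583.7,267.9,116],58.2); print(arm.sense()['joints'])"
```

```text
tool_pos: [584.5, 268.2, 191.5]
tool_pos: [584.6, 268.0, 191.5]
t 10.85 pos [584.6 268.  191.5] yhead 58.0 shift [ 0.7 -0.6 75.5] turn+ -0.16085703222738346 F [-0.3 -0.3 -0. ] gap 1.002 gf 0.0 q7 0.21 tilt [-0. -0. -1.]
[ 0.06160554  0.51532541 -0.78554954  1.58361366  0.38284439  1.20324618
  0.21457115]
```

```bash
python3 -m handwheel '[[[1,0.6,-0.6,30,0],[1,0,0,25,0],[1,0,0,14,0],[1,0,0,5,0],[1,0,0,0,0]]]'|sed -n '2p;4p';  python3 -m handwheel '[[[0.5,0,0,0,0],[0.3,0,0,0,0],[0.2,0,0,0,0],[0,0,0,0,0],[0,0,0,0,0]]]' 40; python3 -c "
from h import *
go([583.7,267.9,117],58.2)
np.save('topim1.npy',grab('top')[0])"
```

```text
tool_pos: [583.9, 267.8, 117.4]
contact_force: [0.3, 0.0, 0.9]
clock: 11.85
tool_pos: [584.0, 267.6, 118.1]
orientation: [0.274, 0.962, -0.0, 0.0]
contact_force: [-0.1, 0.0, -0.5]
finger_gap: 0.179
finger_force: 40.2
t 11.85 pos [584.  267.6 118.1] yhead 58.2 shift [0.4 0.1 1.1] turn+ -0.047675752150183826 F [-0.1  0.  -0.5] gap 0.179 gf 40.2 q7 0.17 tilt [ 0. -0. -1.]
```

```bash
python3 -m handwheel '[[[0,0,0,0,7],[0,0,0,0,7],[0,0,0,0,7],[0,0,0,0,7],[0,0,0,0,0]]]' 60; python3 - <<'E'
from h import *
go([583.7,267.9,117],58.2); print(arm.sense()['wrist_torque'])
def rd(t):
    P,M,px=pointer(t); ax,c,q=angle(P); print(len(P),len(M),'ang',-np.arctan2(ax[1],ax[0]),'tip',c+ax*q.max())
rd(np.load('topim1.npy')); im,d=grab('top'); rd(im)
W=wmap('top',d); S=sh(W); k=(W[...,2]>75)&(W[...,2]<98)&(abs(S[...,0])<24)&(S[...,1]>40)&(S[...,1]<65); print('pad face',np.percentile(S[k][:,1],[2,10]) if k.any() else None)
k=(W[...,2]>118)&(W[...,2]<132)&(abs(S[...,0])<35)&(S[...,1]>-30)&(S[...,1]<50); print('tin',cv2.minEnclosingCircle(S[k].astype(np.float32)))
E
```

```text
clock: 12.4
tool_pos: [584.3, 267.8, 118.1]
orientation: [0.499, 0.867, 0.0, 0.001]
contact_force: [-0.6, -1.1, 2.2]
finger_gap: 0.176
finger_force: 62.2
t 12.4 pos [584.3 267.8 118.1] yhead 30.2 shift [ 0.3 -0.5  1.1] turn+ -28.03982871395455 F [-0.6 -1.1  2.2] gap 0.176 gf 62.2 q7 -0.26 tilt [ 0.001 -0.    -1.   ]
[-0.11151495  0.06675612 -0.12383777]
114 39 ang -0.3981337261562957 tip [ 25.62924079 -84.94926759]
115 41 ang -0.4013037921280579 tip [ 25.54321827 -84.74538445]
pad face [48.7791628  49.65910571]
tin ((-1.0622947216033936, 12.558891296386719), 28.120737075805664)
```

```bash
python3 -m handwheel '[[[0,0,0,0,7],[0,0,0,0,7],[0,0,0,0,7],[0,0,0,0,7],[0,0,0,0,7]]]'|sed -n '2p;4p'; python3 -m handwheel '[[[0,0,0,0,7],[0,0,0,0,7],[0,0,0,0,7],[0,0,0,0,0]]]'|sed -n '2p;4p'; python3 -m handwheel '[[[0,0,0,0,7],[0,0,0,0,7],[0,0,0,0,7],[0,0,0,0,7],[0,0,0,0,0]]]'|sed -n '2p;4p'; cat > st.py <<'E'
from h import *
go([583.7,267.9,117],58.2); print(arm.sense()['wrist_torque'])
im,d=grab('top')
P,M,px=pointer(im); ax,c,q=angle(P); a=-np.arctan2(ax[1],ax[0]); print(len(P),'pointer',a+0.400,'target',0.549,'tip',c+ax*q.max(),'mark',M.mean(0))
W=wmap('top',d); S=sh(W); k=(W[...,2]>75)&(W[...,2]<98)&(abs(S[...,0])<24)&(S[...,1]>20)&(S[...,1]<65); print('pad face',np.percentile(S[k][:,1],[2,10]) if k.any() else None)
k=(W[...,2]>118)&(W[...,2]<132)&(abs(S[...,0])<35)&(S[...,1]>-40)&(S[...,1]<50); print('tin',cv2.minEnclosingCircle(S[k].astype(np.float32)),W[...,2][k].std())
np.save('imlast.npy',im)
E
python3 st.py
```

```text
tool_pos: [584.6, 267.9, 118.1]
contact_force: [1.4, -1.3, 2.2]
tool_pos: [584.9, 267.9, 118.1]
contact_force: [1.4, 0.0, 2.7]
tool_pos: [585.1, 267.7, 118.1]
contact_force: [2.6, -0.7, 2.8]
t 13.85 pos [585.1 267.7 118.1] yhead -53.7 shift [-1.  -1.   1.1] turn+ 68.14817179012297 F [ 2.6 -0.7  2.8] gap 0.17 gf 62.3 q7 -1.58 tilt [ 0.002  0.    -1.   ]
[-0.22050967 -0.43859888 -0.11090779]
116 pointer 0.0014251364340026607 target 0.549 tip [ 25.58431713 -84.84242734] mark [  33.86767391 -128.41224383]
pad face [38.18141792 48.8514563 ]
tin ((-1.1120386123657227, 6.148646831512451), 28.193716049194336) 1.8905270856408545
```

```bash
python3 -m handwheel '[[[0.5,0,0,0,0],[1,0,0,0,0],[1,0,0,0,0],[1,0,0,-20,0],[1,0,0,-30,0]]]'|sed -n '2p;4p'
python3 -m handwheel '[[[1,0,0,0,-8.5],[1,0,0,0,-8.5],[1,0,0,0,-8.5],[1,0,0,0,-8.5],[1,0,0,0,-8.5]]]'|sed -n '2p;4p'
python3 -m handwheel '[[[1,0,0,0,-8.5],[1,0,0,0,-8.5],[1,0,0,0,-8.5],[1,0,0,0,-8.5],[1,0,0,0,-8.5]]]'|sed -n '2p;4p'
python3 -m handwheel '[[[1,0,0,0,-8.5],[1,0,0,0,-8.5],[1,0,0,0,-8.5],[1,0,0,0,-8.5],[1,0,0,0,-8.5]]]'|sed -n '2p;4p'
python3 -m handwheel '[[[1,0,0,0,-8.5],[1,0,0,0,-8.5],[1,0,0,0,-8.5],[1,0,0,0,-8.5],[1,0,0,0,-8.5]]]'|sed -n '2p;4p'
python3 -m handwheel '[[[1,0,0,0,-8.5],[1,0,0,0,-1.5],[1,0,0,0,0],[1,0,0,0,0]]]'|sed -n '2p;4p'
python3 - <<'E'
from h import *
im,d=grab('top'); W=wmap('top',d); S=sh(W); z=W[...,2]
k=(z>135)&(z<150)&(np.hypot(W[...,0]-584,W[...,1]-268)<36); print('bar',k.sum(), cv2.minAreaRect(W[k][:,:2].astype(np.float32)) if k.sum()>5 else 0)
E
python3 st.py
```

```text
tool_pos: [581.8, 266.9, 165.4]
contact_force: [0.6, 0.0, 0.3]
tool_pos: [583.3, 267.8, 167.2]
contact_force: [-0.6, -0.5, 0.0]
tool_pos: [583.4, 267.7, 167.2]
contact_force: [0.2, 0.5, -0.8]
tool_pos: [583.4, 267.7, 167.2]
contact_force: [-0.0, 0.4, 0.1]
tool_pos: [583.5, 267.6, 167.2]
contact_force: [-0.1, -0.1, -0.2]
tool_pos: [583.8, 267.7, 167.5]
contact_force: [-0.2, 0.6, -0.3]
bar 266 ((583.6515502929688, 268.2567138671875), (59.9154052734375, 16.24331283569336), 36.173919677734375)
t 16.85 pos [583.8 267.7 167.5] yhead 126.1 shift [-0.   0.2 50.5] turn+ 67.8938007094273 F [-0.7 -0.3 -0.2] gap 1.0 gf 0.0 q7 1.28 tilt [-0. -0. -1.]
[ 0.00132883  0.03053932 -0.038004  ]
114 pointer -0.0008645809840579499 target 0.549 tip [ 25.56516308 -84.79707547] mark [  33.56852558 -128.39312159]
pad face [37.58016381 49.17422446]
tin ((-1.4347987174987793, 6.032346725463867), 28.16038703918457) 1.9353277636402624
```

```bash
python3 -m handwheel '[[[1,0,0,25,0],[1,0,0,18,0],[1,0,0,6,0],[0.5,0,0,0,0],[0.3,0,0,0,0]]]'|sed -n '2p;4p'
python3 -m handwheel '[[[0.2,0,0,0,0],[0,0,0,0,0],[0,0,0,0,0]]]' 60|sed -n '2p;4,6p'
python3 -m handwheel '[[[0,0,0,0,7],[0,0,0,0,7],[0,0,0,0,7],[0,0,0,0,7],[0,0,0,0,0]]]'|sed -n '2p;4p'; python3 st.py
```

```text
tool_pos: [584.2, 268.2, 119.0]
contact_force: [0.7, -0.4, 1.0]
tool_pos: [584.7, 267.4, 119.5]
contact_force: [-1.6, 0.6, 0.8]
finger_gap: 0.174
finger_force: 60.1
tool_pos: [584.7, 267.4, 119.5]
contact_force: [0.0, -1.9, 3.4]
t 18.2 pos [584.7 267.4 119.5] yhead 98.1 shift [1.  0.7 2.5] turn+ 39.93241732324137 F [ 0.  -1.9  3.4] gap 0.173 gf 60.8 q7 0.82 tilt [ 0.002 -0.001 -1.   ]
[-0.27325397 -0.08140407 -0.10956994]
115 pointer 0.19978979336292238 target 0.549 tip [ 30.6937896  -99.06358084] mark [  34.08417126 -128.36362036]
pad face [33.59772059 43.99788246]
tin ((-0.9914993643760681, 1.4457025527954102), 28.1347599029541) 1.9287121654734734
```

```bash
python3 -m handwheel '[[[0,0,0,0,7],[0,0,0,0,7],[0,0,0,0,7],[0,0,0,0,7],[0,0,0,0,0]]]'|sed -n '2p;4p'; python3 st.py
```

```text
tool_pos: [584.8, 267.2, 119.4]
contact_force: [0.3, -2.2, 6.1]
t 18.75 pos [584.8 267.2 119.4] yhead 70.3 shift [1.2 0.3 2.4] turn+ 12.054928380863686 F [ 0.3 -2.2  6.1] gap 0.172 gf 61.2 q7 0.39 tilt [ 0.002 -0.001 -1.   ]
[-0.51781536 -0.06055385 -0.08300929]
117 pointer 0.4434452273229548 target 0.549 tip [  30.33494141 -117.67697621] mark [  33.86109705 -128.00971989]
pad face [27.36844452 38.97282432]
tin ((-1.0668431520462036, -3.677854299545288), 27.89325523376465) 1.7577337884900937
```

```bash
python3 - <<'E'
from h import *
A=[];b=[];r=[]
for f in('topim0.npy','topim1.npy','imlast.npy'):
    P,M,px=pointer(np.load(f)); ax,c,q=angle(P); n=np.array([-ax[1],ax[0]]); A.append(n); b.append(n@c); r.append((ax,c,q))
A=np.array(A); pv=np.linalg.lstsq(A,np.array(b),rcond=None)[0]; print('pivot',pv)
for ax,c,q in r: print((c-pv)@ax+q.max(),-np.arctan2(ax[1],ax[0]))
m=np.array([35.1,-128.3])-pv; print('mark ang',-np.arctan2(m[1],m[0])+.400,np.hypot(*m))
im=np.load('imlast.npy'); cv2.imwrite('pics/d1.png',cv2.resize(im[165:255,235:325],(720,720),interpolation=cv2.INTER_CUBIC)[...,::-1])
E
```

```text
pivot [ -43.74332334 -114.45473009]
75.38681553849092 -0.4007955467945335
75.38589870339123 -0.3981337261562957
74.14831201808106 0.043445227322954784
mark ang 0.5738324822472982 80.04974162188967
```

View pics/d1.png

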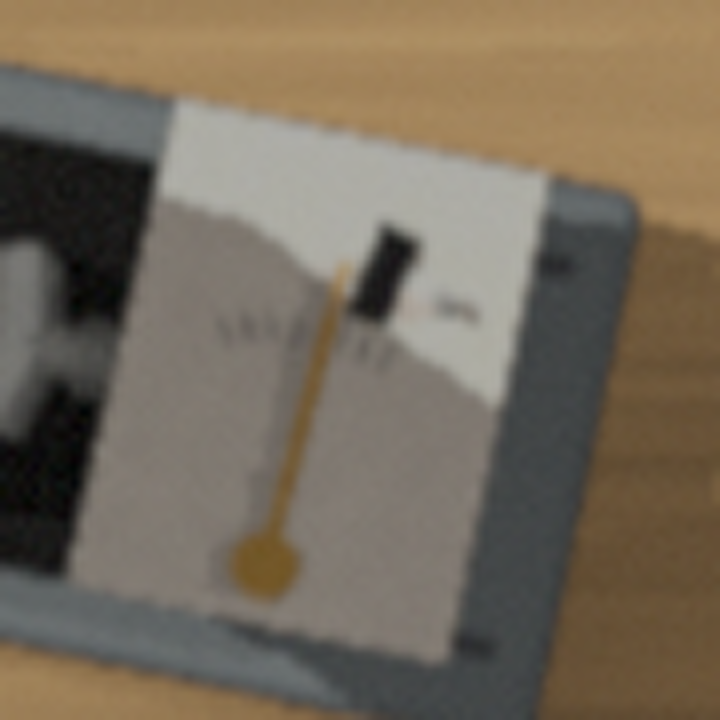

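The pointer tip at (345,268) is still left of the black mark centred at (387,273). The refined target is 0.574 rad, so about 15° more.

```bash
python3 -m handwheel '[[[0,0,0,0,5],[0,0,0,0,5],[0,0,0,0,4.5],[0,0,0,0,0],[0,0,0,0,0]]]'|sed -n '2p;4p'; python3 st.py
```

```text
tool_pos: [584.7, 267.2, 119.4]
contact_force: [-0.6, -3.0, 6.0]
t 19.3 pos [584.7 267.2 119.4] yhead 55.9 shift [ 1.2 -0.   2.4] turn+ -2.31750374342613 F [-0.6 -3.   6. ] gap 0.171 gf 61.3 q7 0.16 tilt [ 0.001 -0.001 -1.   ]
[-0.58958287  0.00268729 -0.06642794]
130 pointer 0.5669346619576311 target 0.549 tip [  37.1111077  -128.18716544] mark [  37.80516631 -130.04524278]
pad face [25.40327143 36.72028177]
tin ((-0.6633686423301697, -6.026067733764648), 28.057373046875) 1.9053721569714623
```

```bash
python3 -m handwheel '[[[0.3,0,0,0,0],[0.6,0,0,0,0],[1,0,0,0,0],[1,0,0,0,0],[1,0,0,-15,0]]]'|sed -n '2p;4p'; python3 -m handwheel '[[[1,0,0,-30,0],[1,0,0,-40,0],[1,0,0,-40,0],[1,0,0,0,0],[1,0,0,0,0]]]'|sed -n '2p;4p'; python3 st.py; python3 - <<'E'
import cv2,numpy as np
im=np.load('imlast.npy'); cv2.imwrite('pics/d2.png',cv2.resize(im[150:260,130:320],None,fx=4,fy=4,interpolation=cv2.INTER_CUBIC)[...,::-1])
E
```

```text
tool_pos: [582.3, 266.9, 131.7]
contact_force: [-0.4, -0.8, -0.7]
tool_pos: [584.4, 268.4, 245.7]
contact_force: [-0.1, -0.7, -0.7]
t 20.35 pos [584.4 268.4 245.7] yhead 55.7 shift [  0.5  -1.2 128.7] turn+ -2.502450816152191 F [-0.1 -0.7 -0.7] gap 0.999 gf 0.0 q7 0.23 tilt [ 0.003  0.001 -1.   ]
[-0.01015331  0.04037749  0.00951343]
126 pointer 0.5672785160157885 target 0.549 tip [  37.08446868 -128.34665695] mark [  38.1445622  -130.14243394]
pad face [25.42375184 36.80263018]
tin ((-1.1134288311004639, -6.207958698272705), 28.131330490112305) 1.939368252401418
```

View pics/d2.png

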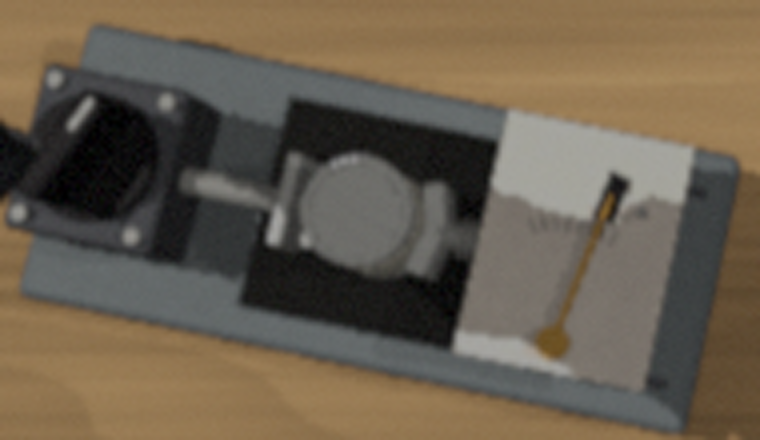

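The tin at (358,210) is held upright between the jaws. The pointer tip at (608,200) lies over the black mark, and the gripper is clear of everything. Handing in.

```bash
python3 -c "
from cell import arm
print(arm.close_job())"
```

```text
the job is handed in; nothing more can be done
None
```

The tin stands clamped upright on the bed with the pointer at about 0.567 rad, on the set mark (centre about 0.574). The gripper is clear, and I handed the job in at about 20 s; no verdict came back.

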